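# Sort cycled cells into their storage trays

### The arm

A 7-joint arm with a two-finger parallel gripper is mounted at the origin on a cart in front of the work surface, level with it; the furniture and walls round the work are solid. World frame = base frame: x ahead of the robot, y to its left, z up, the work surface at z = 0. Lengths are in m, angles in rad, forces in N, time in s.
With the tool pointing down it reaches from about 0.4 to 0.85 m from the base axis. Payload 10.4 kg.
Tool frame: the origin (TCP) lies at the very end of the fingers, on their centre line; the grasp point (between the pads) lies 19 mm behind it; z points along the fingers, y is the line along which they close (so a half turn about z gives the same grasp; the last joint's range is limited). The gripper opens to 85 mm and grips with 20 to 120 N. Pads are 22 mm wide; open, the fingers measure 114 mm over their backs; the gripper's body (76 mm by 85 mm) begins 54 mm behind the grasp point. The pads swing forward as they close: fully open they stand 13 mm farther back than shut.
Start: joints at [1.184, 0.332, -0.065, 1.46, 0.022, 1.35, -0.088], TCP at [0.222, -0.584, 0.231] pointing down, gripper open.
Joint ranges: [-2.6, 2.6], [-0.5, 2.12], [-1.47, 1.34], [0.16, 2.42], [-1.27, 4.41], [0.06, 2.06], [-2.6, 2.6]. Speed limits (rad/s): [2.22, 2.22, 2.79, 2.79, 3.14, 3.14, 3.14].

### API

Orientations are given as a unit quaternion [x, y, z, w].
In Python, from workcell import manip, optics gives the robot as it stands.
- The arm moves only by the tool jog_arm, never from a script. Its arguments are lists of equal length, an entry for each row: "dr": the turn, a rotation vector about the tool's x, y, z normalised to -1 to 1, where 1 is 4 degrees, a list of three; "translation": the shift along the tool's x, y, z normalised to -1 to 1, where 1 is 0.025 m, a list of three; "jaw": the opening, from 0 (shut) to 1 (fully open). A call has 1 to 10 rows; each row shifts and turns the commanded pose from where the row before left it, along the tool's axes as they then stand; what a row does not reach is not made up. A row lasts 1/10 s, in which the tool goes at most 50 mm and 8.59 degrees, less where a joint would pass 70% of its speed; a pose out of reach is approached as far as the arm can. A call with a number of a shift or a turn outside -1 to 1 is refused whole. A call with a gripper value outside its range is refused whole. The fingers move at their own pace and stop on an object; "squeeze" is the grip in N (left out, the last holds). Time passes only in rows, so rows that do not move let the fingers close. It gives the time, the measured TCP pose, the force, the opening and the grip force at its end, in the units of the state.
- manip.get_obs(): the state, without advancing time (a new reading comes with each control period).
- optics.camera(name): name is "scene" or "top" or "wrist"; returns a dict with "color" (420x560x3 uint8, red, green, blue), "mtx" (3x3 intrinsics, pixels), "R" (3x3) and "t" (3): a world point X has camera coordinates R X + t. Camera axes: x right, y down, z forward; pixel columns grow to the right and rows downward; lengths in m; the calibration is good to about 2 mm. The wrist camera is an equidistant fisheye: a pixel r from the principal point sees the ray r / f radians off the axis. A picture is of the moment at which its call begins. There is no depth.
- manip.hand_in(): hands the job in; it is judged then, once.
The state is a dict: "clock": time; "joint_pos": joint angles; "joint_velocities": joint speeds; "tau": joint torques, N m; "position": TCP position; "ee_rot": TCP orientation; "ft_force": force on the tool from outside, world axes, zero at the start; "torque": the same for the moment, N m; "grip_width": opening from 0.0 (shut) to 1.0 (fully open); "grasp_force": force on a finger pad.
Only numpy, scipy, OpenCV 4.12 (cv2) and the standard library are available. Lean on these libraries where they do the work, as an engineer would, in place of code of your own. Each camera call takes 0.05 s, during which the arm holds its last target. There are 200 camera calls.

### The job

Put away the loose cells from the bench so that no chemistries are mixed and no terminals touch: stand each cylindrical cell or battery upright on the floor of an empty bay of the tray in its own wrap colour (both loose green cells in the green tray, the blue one in the blue tray, the red and white one in the red tray), and lay the pouch cell flat in the nest of the grey tray with its metal tabs toward the orange end. Never let a cylindrical cell fall over, and leave the green cell that is already stored in its bay.

Things in the scene. Friction and masses are not known exactly. Their poses are not given: they have to be found in the camera images.
- green_cell_1: a dark green wrapped cylindrical cell, loose on the bench, standing upright, 18 mm across and 66 mm tall, about 46 g; origin at the centre of its foot, z up its axis
- green_cell_2: another, identical dark green wrapped cylindrical cell, loose on the bench, standing upright, 18 mm across and 66 mm tall, about 46 g; origin at the centre of its foot, z up its axis
- blue_cell: a blue wrapped cylindrical cell, loose on the bench, standing upright, 18 mm across and 66 mm tall, about 46 g; origin at the centre of its foot, z up its axis
- red_battery: a smaller red and white household battery, loose on the bench, standing upright, 15 mm across and 50 mm tall, about 23 g; origin at the centre of its foot, z up its axis
- pouch_cell: flat silvery rigid pouch cell lying loose on the bench, 102 mm along its x with tabs, 52 mm along y, 6 mm thick, about 45 g; origin on the underside at the middle of the 102 x 52 mm outline, z up. Body from x = -51 to +37 mm; two small metal tabs fill the last 14 mm at the +x end. Can be taken across the 52 mm width at its middle, with the fingertips right down at the bench
- stored_cell: a third dark green cell, already standing in the bay at y = -37 mm of the green tray, where it belongs; 18 mm across, 66 mm tall, origin at the centre of its foot
- green_tray: green open plastic tray, fixed to the bench, 40 mm along x, 114 mm along y, 30 mm high, with three square bays in a row along y: each 34 x 34 mm inside, walls 3 mm thick, centres at y = -37, 0, +37 mm, floor 4 mm above the bench. Origin at the centre of the underside. One bay already holds a green cell; the bays at y = 0 and +37 mm are empty
- blue_tray: blue open plastic tray, fixed to the bench, 40 mm along x, 114 mm along y, 30 mm high, with three square bays in a row along y: each 34 x 34 mm inside, walls 3 mm thick, centres at y = -37, 0, +37 mm, floor 4 mm above the bench. Origin at the centre of the underside. All three bays are empty
- red_tray: red open plastic tray, fixed to the bench, 40 mm along x, 114 mm along y, 30 mm high, with three square bays in a row along y: each 34 x 34 mm inside, walls 3 mm thick, centres at y = -37, 0, +37 mm, floor 4 mm above the bench. Origin at the centre of the underside. All three bays are empty
- pouch_tray: grey flat tray fixed to the bench, 130 x 80 mm, one pouch-cell nest, orange wall at its +x (tab) end. Origin on the underside at the outer middle of the orange wall; tray spans x = -130 to 0 mm. Nest 120 x 70 mm inside, centre x = -65, y = 0, floor 4 mm and walls (5 mm thick) 15 mm above the bench; the long walls are cut away over the middle 60 mm so that fingers can pass
There are look-alikes about, which are no part of the job. There is more than one size of the blue_cell; the job needs the smaller.

How it is judged:
At the end, for the whole second after the job is handed in: All three green cells, the blue cell and the red battery stand in bays of their own colour's tray, foot within 5 mm of the floor, leaning under 0.15 rad; the pouch cell lies flat in its nest within 14 mm and 0.35 rad of centred, tabs to the orange end; all at rest (x of green_cell_1 in the frame of green_tray between -0.017 and 0.017 m and y of green_cell_1 in the frame of green_tray between -0.054 and 0.054 m and z of green_cell_1 in the frame of green_tray between -0.002 and 0.009 m and angle between each of green_cell_1, green_cell_2, stored_cell, blue_cell, red_battery's own z axis and vertical below 0.15 rad and linear speed of each of green_cell_1, green_cell_2, stored_cell, blue_cell, red_battery, pouch_cell below 0.02 m/s and angular speed of each of green_cell_1, green_cell_2, stored_cell, blue_cell, red_battery, pouch_cell below 0.3 rad/s and x of green_cell_2 in the frame of green_tray between -0.017 and 0.017 m and y of green_cell_2 in the frame of green_tray between -0.054 and 0.054 m and z of green_cell_2 in the frame of green_tray between -0.002 and 0.009 m and x of stored_cell in the frame of green_tray between -0.017 and 0.017 m and y of stored_cell in the frame of green_tray between -0.054 and 0.054 m and z of stored_cell in the frame of green_tray between -0.002 and 0.009 m and x of blue_cell in the frame of blue_tray between -0.017 and 0.017 m and y of blue_cell in the frame of blue_tray between -0.054 and 0.054 m and z of blue_cell in the frame of blue_tray between -0.002 and 0.009 m and x of red_battery in the frame of red_tray between -0.017 and 0.017 m and y of red_battery in the frame of red_tray between -0.054 and 0.054 m and z of red_battery in the frame of red_tray between -0.002 and 0.009 m and x of pouch_cell in the frame of pouch_tray between -0.079 and -0.051 m and y of pouch_cell in the frame of pouch_tray between -0.014 and 0.014 m and z of pouch_cell in the frame of pouch_tray between -0.002 and 0.008 m and angle between pouch_cell's own z axis and vertical below 0.1 rad and angle between the x axis of pouch_cell and the x axis of pouch_tray, either way round below 0.35 rad and x of pouch_tray in the frame of pouch_cell above 0.03 m); the robot touches nothing.
It fails at once if a cylindrical cell or battery fell over (leant more than about 63 degrees) (angle between any of green_cell_1, green_cell_2, blue_cell, red_battery, stored_cell's own z axis and vertical above 1.1 rad).
It fails at once if the cell already stored in the green tray was taken out of its bay (distance of stored_cell from where it was at the start of the episode above 0.025 m or angle between stored_cell's own z axis and vertical above 0.8 rad).
It also fails if it takes over 125 s, if anything falls off the work surface, if the arm or the gripper's body presses on something with over 40 N, if the wrist force passes 120 N, or if a joint passes its speed limit or range.

## Working session

There is one attempt and no reset: what is moved stays moved. The work goes in short steps, Python scripts to look and compute and a tool call to move; the robot and the scene stay as the last step left them, time stands still between calls to the robot, and variables do not carry over. Pictures are saved under pics/ and viewed, at most 14 in all, crops included, and the job is handed in when it is done.

Besides the shell and the picture viewer there is one more tool, called after "Emit:" as a command line: name --argument value ..., lists and objects as JSON in quotes. jog_arm: Moves the arm, as the interface text tells. Scaled input: -1 to 1 covers 0.025 m each way for a shift and 4 degrees each way for a turn. Its arguments: {"type":"object","properties":{"dr":{"type":"array","items":{"type":"array","items":{"type":"number"}}},"translation":{"type":"array","items":{"type":"array","items":{"type":"number"}}},"jaw":{"type":"array","items":{"type":"number"}},"squeeze":{"type":"number"}},"required":["dr","translation","jaw"]}

```bash
mkdir -p pics; python3 - <<'E'
from workcell import manip, optics
import cv2,pickle
o=manip.get_obs();print(o)
d={}
for n in("scene","top","wrist"):
    c=optics.camera(n);d[n]=c;cv2.imwrite(f"pics/{n}0.png",c["color"][:,:,::-1]);print(n,c["mtx"],c["R"],c["t"])
pickle.dump(d,open("c0.pkl","wb"))
E
```

```text
{'clock': 0.0, 'joint_pos': array([ 1.18437143,  0.33289951, -0.06472725,  1.46096867,  0.02159551,
        1.34989269, -0.088516  ]), 'joint_velocities': array([ 0.001236  , -0.00014016,  0.00035262, -0.00030603,  0.00104686,
        0.00196763,  0.0009627 ]), 'tau': array([-8.62009779e-05, -6.25463605e+01,  4.87441092e-02, -3.91610348e+01,
        1.61072536e-02,  9.72114707e-03, -1.78366088e-05]), 'position': array([ 0.22228029, -0.58372299,  0.23048568]), 'ee_rot': array([ 9.83496498e-01,  1.80925663e-01, -1.60326161e-04, -7.18692410e-04]), 'ft_force': array([0.7423003 , 0.43888536, 0.25994017]), 'torque': array([ 0.00922092,  0.02059777, -0.00902845]), 'grasp_force': 0.0, 'grip_width': 0.9983541235467044}
scene [[477.83950511   0.         272.54299906]
 [  0.         477.83950511 210.44986119]
 [  0.           0.           1.        ]] [[-0.75940465 -0.65061445  0.00232716]
 [-0.42505324  0.49341267 -0.75886341]
 [ 0.49257925 -0.57727357 -0.65124566]] [0.43546961 0.23262812 0.94654049]
top [[415.75007385   0.         273.34511915]
 [  0.         415.75007385 208.68228671]
 [  0.           0.           1.        ]] [[ 0.00675831 -0.99977491 -0.02011103]
 [-0.99073132 -0.00396593 -0.13577818]
 [ 0.13566786  0.02084225 -0.99053512]] [0.09139371 0.55164104 1.06108842]
wrist [[325.1922621    0.         275.43484197]
 [  0.         325.1922621  208.69401381]
 [  0.           0.           1.        ]] [[ 3.55086010e-01 -9.34833411e-01 -6.46911677e-04]
 [-8.82926357e-01 -3.35596919e-01  3.28353096e-01]
 [-3.07172546e-01 -1.16022415e-01 -9.44554830e-01]] [-0.62427537 -0.04237801  0.38119303]
```

View pics/scene0.png

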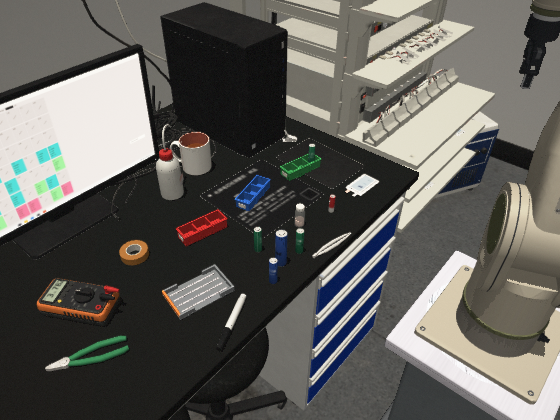

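View pics/top0.png

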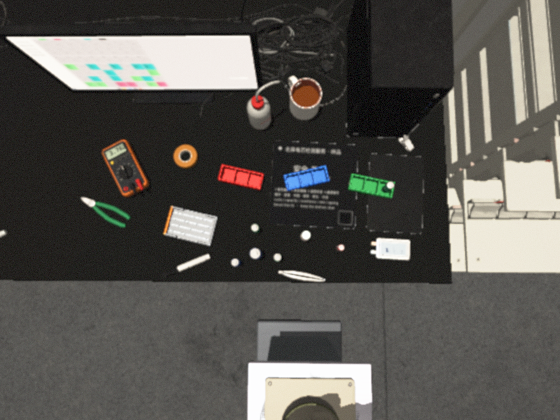

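Candidates in the scene view: green cells at (257,239) and (300,240), with the stored one at (311,152). Blue cells are at (273,270) small and (281,247) large. The red cell is at (332,203), with a whitish look-alike at (300,215). The pouch is at (362,185), with a white pen at (232,320) and tweezers nearby. I'll check these choices in a close crop.

```bash
python3 - <<'E'
import cv2
a=cv2.imread("pics/scene0.png")[140:290,220:400];cv2.imwrite("pics/crop1.png",cv2.resize(a,None,fx=4,fy=4,interpolation=cv2.INTER_CUBIC))
a=cv2.imread("pics/top0.png")[155:285,155:425];cv2.imwrite("pics/crop2.png",cv2.resize(a,None,fx=2.96,fy=2.96,interpolation=cv2.INTER_CUBIC))
E
```

```text
(no output)
```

View pics/crop1.png

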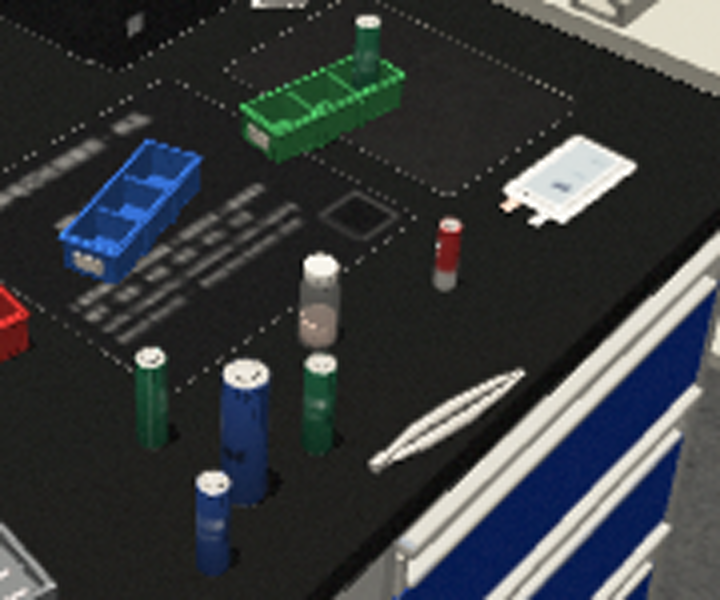

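View pics/crop2.png

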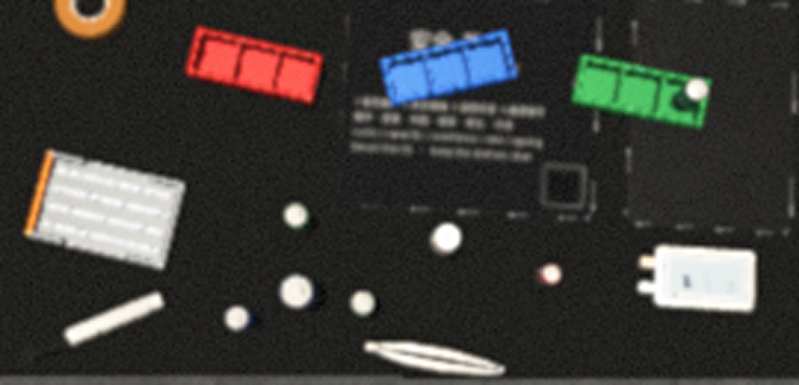

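The crops settle the choices.
- **Green cells:** crop1 (152,398) and (319,403).
- **Blue cell:** the small one at (212,522). The large one at (245,432) is a decoy.
- **Red battery:** (447,255).
- **Decoy:** the vial at (320,300).
- **Pouch:** tabs point left in the top view, and the orange wall is also at the left.

Next I'll measure positions.

```bash
cat > h.py <<'E'
import numpy as np,cv2
from scipy.spatial.transform import Rotation as Ro
def plane(c,uv,z):
    uv=np.atleast_2d(uv).astype(float);K=c["mtx"]
    r=np.c_[uv,np.ones(len(uv))]@np.linalg.inv(K).T@c["R"];C=-c["R"].T@c["t"]
    return C+r*((z-C[2])/r[:,2])[:,None]
def go(x,y,yaw=None,z=None,tilt=True):
    """print tool-frame shift and turn units to the target; yaw (deg) = tool y line, half-turn folded"""
    from workcell import manip
    o=manip.get_obs();R=Ro.from_quat(o["ee_rot"]);p=o["position"]
    d=np.array([x,y,p[2] if z is None else z])-p
    yx=R.as_matrix()[:,1];cur=np.degrees(np.arctan2(yx[1],yx[0]))
    print("pos",p.round(4),"tool-y yaw %.1f"%cur,"z axis",R.as_matrix()[:,2].round(4),"j",o["joint_pos"].round(2))
    w=0 if yaw is None else (yaw-cur+90)%180-90
    # world yaw +w is tool z turn -w
    print("shift units (old axes)",(R.inv().apply(d)/.025).round(2),"(new axes)",((Ro.from_euler('z',w,degrees=True)*R).inv().apply(d)/.025).round(2),"turn dr z units %.2f"%(-w/4))
E
python3 - <<'E'
from h import *
import pickle
d=pickle.load(open("c0.pkl","rb"));t=d["top"];s=d["scene"]
print("C",-t["R"].T@t["t"],-s["R"].T@s["t"])
hsv=cv2.cvtColor(t["color"],cv2.COLOR_RGB2HSV)
g=t["color"].min(2)
seeds=dict(g1=(255,228,.066),g2=(278,257,.066),b=(235,262,.066),big=(255,253,.09),vial=(306,235,.07),red=(341,247,.05),stored=(390,185,.070))
for n,(u,v,z) in seeds.items():
    w=g[v-7:v+8,u-7:u+8].astype(float);w=np.clip(w-90,0,None)
    yy,xx=np.mgrid[v-7:v+8,u-7:u+8];c=((xx*w).sum()/w.sum(),(yy*w).sum()/w.sum())
    print(n,np.round(c,1),plane(t,c,z)[0].round(4),"n",(w>0).sum())
H,S,V=cv2.split(hsv)
roi=np.zeros_like(H);roi[150:285,150:430]=1
def rect(m,z,n):
    m=(m&(roi>0)).astype(np.uint8);k,l,st,_=cv2.connectedComponentsWithStats(m);i=1+st[1:,4].argmax()
    pts=np.argwhere(l==i)[:,::-1];P=plane(t,pts,z)[:,:2].astype(np.float32)
    r=cv2.minAreaRect(P);print(n,np.round(r[0],4),np.round(r[1],4),"ang %.1f"%r[2],st[i]);return r
ok=(S>110)&(V>50)
rect(ok&((H<8)|(H>172)),.03,"redtray");rect(ok&(H>100)&(H<130),.03,"bluetray");rect(ok&(H>45)&(H<85),.03,"greentray")
rect(ok&(H>10)&(H<22)&(np.arange(420)[:,None]>195),.015,"orange")
x=np.arange(560)[None]
rect((V>90)&(x>160)&(x<220)&(np.arange(420)[:,None]<247),.015,"ptray")
rect((V>120)&(x>365)&(x<415)&(np.arange(420)[:,None]>232),.006,"pouch+tabs");rect((V>120)&(x>377)&(x<415)&(np.arange(420)[:,None]>232),.006,"pouchbody")
# scene tops (crop1 px /4 + (220,140))
for n,p,z in (("g1",(150,356),.066),("g2",(320,363),.066),("b",(212,483),.066),("red",(449,226),.05),("big",(245,372),.09),("vial",(320,264),.07),("stored",(368,21),.07)):
    q=np.array(p)/4+(220,140)-.4;print("scene",n,plane(s,q,z)[0].round(4))
E
```

```text
C [0.4019548  0.07144544 1.12778419] [-0.03666922  0.71495397  0.79194995]
g1 [254.3 227.3] [0.4989 0.1423 0.066 ] n 54
g2 [277.  256.8] [0.4241 0.0837 0.066 ] n 56
b [234.5 261.9] [0.4106 0.1916 0.066 ] n 58
big [254.6 253. ] [0.4328 0.1392 0.09  ] n 105
vial [305.5 234.7] [0.4803 0.0114 0.07  ] n 90
red [340.8 247.1] [ 0.4505 -0.0804  0.05  ] n 38
stored [389.9 184.7] [ 0.6103 -0.2059  0.07  ] n 55
redtray [0.6396 0.1847] [0.1246 0.0516] ang 77.2 [217 163  48  28 858]
bluetray [0.6369 0.0068] [0.0509 0.1229] ang 13.4 [283 164  48  27 803]
greentray [ 0.6157 -0.1659] [0.1221 0.0501] ang 77.2 [348 173  46  26 738]
orange [0.5223 0.3816] [0.0108 0.0785] ang 77.0 [162 206  11  29 111]
ptray [0.5087 0.3199] [0.1345 0.0835] ang 76.9 [ 163  205   55   41 1519]
pouch+tabs [ 0.4497 -0.2175] [0.1056 0.0561] ang 86.7 [370 238  41  22 758]
pouchbody [ 0.4493 -0.2283] [0.0852 0.0561] ang 88.4 [378 238  33  22 673]
scene g1 [0.498  0.1413 0.066 ]
scene g2 [0.4226 0.0838 0.066 ]
scene b [0.4086 0.1924 0.066 ]
scene red [ 0.4489 -0.0798  0.05  ]
scene big [0.4334 0.1364 0.09  ]
scene vial [0.4726 0.0203 0.07  ]
scene stored [ 0.6087 -0.2068  0.07  ]
```

Both views agree to about 2 mm. I'll take the pouch first, going around the shelf side.

```bash
python3 -c "
from h import *
go(.30,-.36,-2)
go(.45,-.219,-2)"
```

```text
pos [ 0.2223 -0.5838  0.2307] tool-y yaw -69.2 z axis [-4.e-04  1.e-03 -1.e+00] j [ 1.18  0.33 -0.06  1.46  0.02  1.35 -0.09]
shift units (old axes) [ 6.09 -7.26  0.01] (new axes) [ 9.06  2.79 -0.  ] turn dr z units -16.79
pos [ 0.2223 -0.5838  0.2307] tool-y yaw -69.2 z axis [-4.e-04  1.e-03 -1.e+00] j [ 1.18  0.33 -0.06  1.46  0.02  1.35 -0.09]
shift units (old axes) [ 1.371e+01 -1.040e+01  1.000e-02] (new axes) [ 1.49e+01  8.59e+00 -1.00e-02] turn dr z units -16.79
```

Emit:
jog_arm --dr '[[0,0,0],[0,0,0],[0,0,0],[0,0,0],[0,0,0],[0,0,0],[0,0,0],[0,0,0],[0,0,0],[0,0,0]]' --translation '[[0.61,-0.73,0],[0.61,-0.73,0],[0.61,-0.73,0],[0.61,-0.73,0],[0.61,-0.73,0],[0.61,-0.73,0],[0.61,-0.73,0],[0.61,-0.73,0],[0.61,-0.73,0],[0.61,-0.73,0]]' --jaw '[1,1,1,1,1,1,1,1,1,1]' --squeeze 40

```text
clock: 1.15
position: [0.3001, -0.3582, 0.2312]
ee_rot: [0.984, 0.181, -0.0, -0.0]
ft_force: [-0.2, -1.0, 0.1]
grip_width: 0.999
grasp_force: 0.0
```

Emit:
jog_arm --dr '[[0,0,-1],[0,0,-1],[0,0,-1],[0,0,-1],[0,0,-1],[0,0,-1],[0,0,-1],[0,0,-1],[0,0,-1],[0,0,-1]]' --translation '[[0,0,0],[0,0,0],[0,0,0],[0,0,0],[0,0,0],[0,0,0],[0,0,0],[0,0,0],[0,0,0],[0,0,0]]' --jaw '[1,1,1,1,1,1,1,1,1,1]'

```text
clock: 2.15
position: [0.2999, -0.3592, 0.2311]
ee_rot: [0.862, 0.508, -0.0, -0.0]
ft_force: [-0.4, 0.1, 0.7]
grip_width: 0.998
grasp_force: 0.0
```

Emit:
jog_arm --dr '[[0,0,-1],[0,0,-1],[0,0,-1],[0,0,-1],[0,0,-1],[0,0,-1],[0,0,-0.8]]' --translation '[[0,0,0],[0,0,0],[0,0,0],[0,0,0],[0,0,0],[0,0,0],[0,0,0]]' --jaw '[1,1,1,1,1,1,1]'

```text
clock: 2.85
position: [0.2999, -0.3592, 0.2311]
ee_rot: [0.718, 0.696, -0.0, -0.0]
ft_force: [0.1, -1.2, 0.4]
grip_width: 1.001
grasp_force: 0.0
```

```bash
python3 -c "
from h import *
go(.45,-.219,-2,.10)"
```

```text
pos [ 0.2999 -0.3592  0.2311] tool-y yaw -1.8 z axis [-2.e-04  2.e-04 -1.e+00] j [ 1.   -0.   -0.22  1.85 -0.    1.3   0.75]
shift units (old axes) [5.79 5.83 5.24] (new axes) [5.81 5.81 5.24] turn dr z units 0.05
```

Emit:
jog_arm --dr '[[0,0,0],[0,0,0],[0,0,0],[0,0,0],[0,0,0],[0,0,0],[0,0,0]]' --translation '[[0.83,0.83,0.7],[0.83,0.83,0.75],[0.83,0.83,0.75],[0.83,0.83,0.75],[0.83,0.83,0.75],[0.83,0.83,0.75],[0.83,0.83,0.75]]' --jaw '[0.8,0.8,0.8,0.8,0.8,0.8,0.8]'

```text
clock: 3.55
position: [0.4507, -0.2182, 0.1005]
ee_rot: [0.719, 0.695, 0.0, 0.0]
ft_force: [0.8, -1.5, -0.4]
grip_width: 0.802
grasp_force: 0.0
```

Emit:
jog_arm --dr '[[0,0,0],[0,0,0],[0,0,0],[0,0,0],[0,0,0]]' --translation '[[0,0,0.8],[0,0,0.8],[0,0,0.8],[0,0,0.4],[0,0,0]]' --jaw '[0.8,0.8,0.8,0.8,0.8]'

```text
clock: 4.05
position: [0.4492, -0.2187, 0.0302]
ee_rot: [0.719, 0.695, -0.0, -0.001]
ft_force: [-0.1, 0.1, -0.0]
grip_width: 0.805
grasp_force: 0.0
```

```bash
python3 -c "
from h import *
go(.45,-.219,-2,-.003)
from workcell import optics
cv2.imwrite('pics/w1.png',optics.camera('wrist')['color'][:,:,::-1])"
```

```text
pos [ 0.4492 -0.2187  0.0302] tool-y yaw -2.0 z axis [-0.0022  0.0013 -1.    ] j [ 0.72  0.31 -0.4   1.97  0.15  0.89  0.21]
shift units (old axes) [-0.01  0.04  1.33] (new axes) [-0.01  0.04  1.33] turn dr z units 0.01
```

View pics/w1.png

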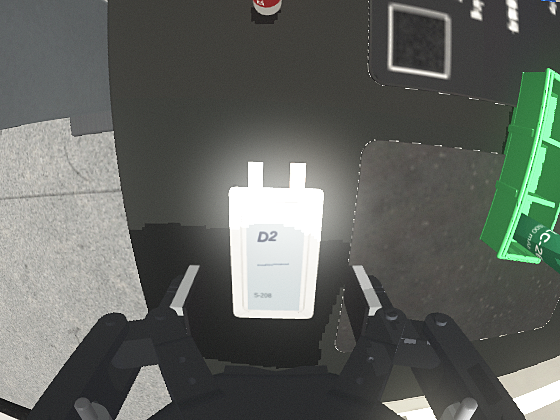

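The pouch is centred between the open fingers, spanning columns 229–323. Tabs point up, toward world +y. I'll descend and grip.

Emit:
jog_arm --dr '[[0,0,0],[0,0,0],[0,0,0],[0,0,0],[0,0,0],[0,0,0],[0,0,0],[0,0,0],[0,0,0],[0,0,0]]' --translation '[[0,0.04,0.5],[0,0,0.4],[0,0,0.25],[0,0,0.15],[0,0,0],[0,0,0],[0,0,0],[0,0,0],[0,0,0],[0,0,0]]' --jaw '[0.8,0.8,0.8,0.8,0.8,0.5,0.5,0.5,0.5,0.5]' --squeeze 40

```text
clock: 5.1
position: [0.4526, -0.2194, 0.0013]
ee_rot: [0.719, 0.695, 0.0, 0.001]
ft_force: [-6.0, 4.2, 25.1]
grip_width: 0.516
grasp_force: 36.6
```

```bash
python3 -c "
from h import *
from workcell import optics
cv2.imwrite('pics/w2.png',optics.camera('wrist')['color'][120:,:,::-1])"
```

```text
(no output)
```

View pics/w2.png

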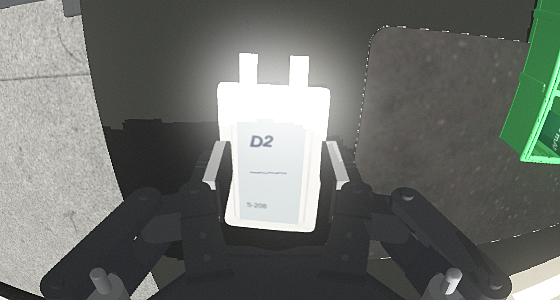

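Emit:
jog_arm --dr '[[0,0,0],[0,0,0],[0,0,0],[0,0,0],[0,0,0],[0,0,0]]' --translation '[[0,0,-0.1],[0,0,-0.2],[0,0,-0.4],[0,0,-0.7],[0,0,-0.7],[0,0,0]]' --jaw '[0.4,0.4,0.4,0.4,0.4,0.4]'

```text
clock: 5.75
position: [0.4521, -0.2198, 0.0536]
ee_rot: [0.719, 0.695, 0.0, 0.002]
ft_force: [0.4, 0.2, -1.1]
grip_width: 0.402
grasp_force: 0.0
```

```bash
python3 -c "
from h import *
from workcell import optics
cv2.imwrite('pics/w3.png',optics.camera('wrist')['color'][120:,:,::-1])
go(.51,.321,-13,.16)"
```

```text
pos [ 0.4514 -0.2196  0.0523] tool-y yaw -2.0 z axis [ 0.0014 -0.0011 -1.    ] j [ 0.73  0.28 -0.41  1.96  0.14  0.93  0.22]
shift units (old axes) [21.69  1.6  -4.33] (new axes) [21.59 -2.58 -4.34] turn dr z units 2.76
```

View pics/w3.png

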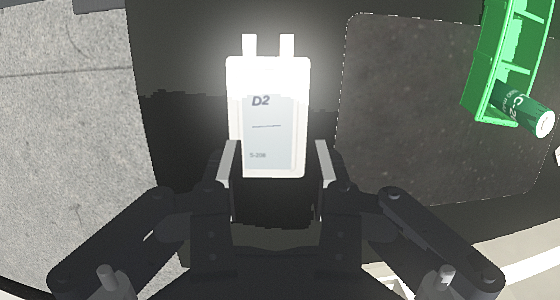

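The pouch stayed on the bench because the fingertips rode over it. I'll re-measure it with the wrist camera and go lower with a narrower opening.

```bash
cat >> h.py <<'E'
def fplane(c,uv,z):
    n=cv2.fisheye.undistortPoints(np.array(uv,float).reshape(-1,1,2),c["mtx"],np.zeros(4)).reshape(-1,2)
    r=np.c_[n,np.ones(len(n))]@c["R"];C=-c["R"].T@c["t"]
    return C+r*((z-C[2])/r[:,2])[:,None]
def pouch(c,lo=150):
    g=c["color"].min(2);m=(g>lo).astype(np.uint8)
    m=cv2.morphologyEx(m,cv2.MORPH_CLOSE,np.ones((9,9)))
    k,l,st,ce=cv2.connectedComponentsWithStats(m)
    i=l[250,270];print("comp",st[i])
    mm=(l==i).astype(np.uint8);body=cv2.morphologyEx(mm,cv2.MORPH_OPEN,np.ones((25,25)))
    for q,n in((mm,"all"),(body,"body")):
        P=fplane(c,np.argwhere(q)[:,::-1],.006)[:,:2].astype(np.float32);r=cv2.minAreaRect(P);print(n,np.round(r[0],4),np.round(r[1],4),round(r[2],1))
E
python3 -c "
from h import *
from workcell import optics
c=optics.camera('wrist')
for lo in(130,170,200): pouch(c,lo)
go(.45,-.219)"
```

```text
comp [  216   147   120   161 13553]
all [ 0.4514 -0.219 ] [0.1132 0.0847] 87.9
body [ 0.4484 -0.2155] [0.103  0.0654] 88.0
comp [  223   154   112   154 10771]
all [ 0.4577 -0.2201] [0.1059 0.0788] 82.9
body [ 0.4467 -0.2215] [0.0911 0.0518] 87.5
comp [ 227  154   85  145 9901]
all [ 0.447  -0.2167] [0.1005 0.0517] 87.3
body [ 0.4469 -0.2236] [0.0866 0.0516] 87.9
pos [ 0.4509 -0.2193  0.0514] tool-y yaw -2.0 z axis [ 0.e+00 -4.e-04 -1.e+00] j [ 0.73  0.28 -0.41  1.96  0.14  0.93  0.22]
shift units (old axes) [ 0.01 -0.03 -0.  ] (new axes) [ 0.01 -0.03 -0.  ] turn dr z units 0.00
```

Emit:
jog_arm --dr '[[0,0,0.12],[0,0,0],[0,0,0],[0,0,0],[0,0,0],[0,0,0],[0,0,0],[0,0,0],[0,0,0],[0,0,0]]' --translation '[[0.1,-0.16,0],[0,0,0],[0,0,0.5],[0,0,0.5],[0,0,0.5],[0,0,0.3],[0,0,0.2],[0,0,0.1],[0,0,0],[0,0,0]]' --jaw '[0.72,0.72,0.72,0.72,0.72,0.72,0.72,0.72,0.72,0.72]'

```text
clock: 6.85
position: [0.4475, -0.2166, -0.0009]
ee_rot: [0.722, 0.692, 0.0, 0.0]
ft_force: [-0.5, 0.0, 0.8]
grip_width: 0.72
grasp_force: 0.0
```

Emit:
jog_arm --dr '[[0,0,0],[0,0,0],[0,0,0],[0,0,0]]' --translation '[[0,0,0.1],[0,0,0.05],[0,0,0],[0,0,0]]' --jaw '[0.72,0.72,0.72,0.72]'

```text
clock: 7.25
position: [0.4472, -0.2165, -0.0049]
ee_rot: [0.722, 0.692, -0.0, 0.0]
ft_force: [-0.3, -0.1, -0.0]
grip_width: 0.72
grasp_force: 0.0
```

Emit:
jog_arm --dr '[[0,0,0],[0,0,0],[0,0,0],[0,0,0],[0,0,0],[0,0,0]]' --translation '[[0,0,0],[0,0,0],[0,0,0],[0,0,0],[0,0,0],[0,0,0]]' --jaw '[0.66,0.62,0.58,0.55,0.5,0.5]' --squeeze 30

```text
clock: 7.85
position: [0.4483, -0.2172, -0.0029]
ee_rot: [0.722, 0.692, 0.0, 0.001]
ft_force: [-5.1, 1.4, 23.2]
grip_width: 0.581
grasp_force: 31.2
```

Emit:
jog_arm --dr '[[0,0,0],[0,0,0],[0,0,0],[0,0,0],[0,0,0]]' --translation '[[0,0,-0.06],[0,0,-0.06],[0,0,0],[0,0,0],[0,0,0]]' --jaw '[0.5,0.5,0.5,0.5,0.5]'

```text
clock: 8.35
position: [0.4471, -0.2164, -0.0021]
ee_rot: [0.722, 0.692, -0.0, -0.0]
ft_force: [-0.0, -0.2, -1.3]
grip_width: 0.576
grasp_force: 31.1
```

Emit:
jog_arm --dr '[[0,0,0],[0,0,0],[0,0,0],[0,0,0],[0,0,0],[0,0,0],[0,0,0],[0,0,0],[0,0,0]]' --translation '[[0,0,-0.2],[0,0,-0.5],[0,0,-0.8],[0,0,-0.8],[0,0,-0.8],[0,0,-0.8],[0,0,-0.8],[0,0,-0.8],[0,0,-0.5]]' --jaw '[0.5,0.5,0.5,0.5,0.5,0.5,0.5,0.5,0.5]' --squeeze 45

```text
clock: 9.25
position: [0.4478, -0.2166, 0.1505]
ee_rot: [0.722, 0.692, 0.0, 0.001]
ft_force: [0.7, 0.2, -0.7]
grip_width: 0.562
grasp_force: 46.4
```

```bash
python3 -c "
from h import *
go(.51,.321,-13)"
```

```text
pos [ 0.4478 -0.2166  0.1505] tool-y yaw -2.4 z axis [ 0.0022 -0.0013 -1.    ] j [ 0.75  0.14 -0.42  1.88  0.07  1.13  0.26]
shift units (old axes) [ 2.159e+01  1.580e+00 -2.000e-02] (new axes) [21.51 -2.41 -0.03] turn dr z units 2.64
```

Emit:
jog_arm --dr '[[0,0,0.88],[0,0,0.88],[0,0,0.88],[0,0,0],[0,0,0],[0,0,0],[0,0,0],[0,0,0],[0,0,0],[0,0,0]]' --translation '[[0,0,0],[0,0,0],[0,0,0],[0.5,-0.06,0],[0.9,-0.1,0],[0.9,-0.1,0],[0.9,-0.1,0],[0.9,-0.1,0],[0.9,-0.1,0],[0.9,-0.1,0]]' --jaw '[0.5,0.5,0.5,0.5,0.5,0.5,0.5,0.5,0.5,0.5]'

```text
clock: 10.25
position: [0.4641, -0.067, 0.1483]
ee_rot: [0.782, 0.624, 0.0, 0.0]
ft_force: [-0.1, 0.5, -1.0]
grip_width: 0.562
grasp_force: 46.4
```

Emit:
jog_arm --dr '[[0,0,0],[0,0,0],[0,0,0],[0,0,0],[0,0,0],[0,0,0],[0,0,0],[0,0,0],[0,0,0],[0,0,0]]' --translation '[[0.9,-0.1,0],[0.9,-0.1,0],[0.9,-0.1,0],[0.9,-0.1,0],[0.9,-0.1,0],[0.9,-0.1,0],[0.9,-0.1,0],[0.9,-0.1,0],[0.9,-0.1,0],[0.9,-0.1,0]]' --jaw '[0.5,0.5,0.5,0.5,0.5,0.5,0.5,0.5,0.5,0.5]'

```text
clock: 11.25
position: [0.4899, 0.1576, 0.1483]
ee_rot: [0.782, 0.624, -0.0, 0.0]
ft_force: [-0.5, -0.3, -0.2]
grip_width: 0.561
grasp_force: 46.4
```

Emit:
jog_arm --dr '[[0,0,0],[0,0,0],[0,0,0],[0,0,0],[0,0,0],[0,0,0],[0,0,0],[0,0,0]]' --translation '[[0.9,-0.1,0],[0.9,-0.1,0],[0.9,-0.1,0],[0.9,-0.1,0],[0.9,-0.1,0],[0.9,-0.1,0],[0.7,-0.08,0],[0,0,0]]' --jaw '[0.5,0.5,0.5,0.5,0.5,0.5,0.5,0.5]'

```text
clock: 12.05
position: [0.5065, 0.3118, 0.1483]
ee_rot: [0.781, 0.625, 0.0, -0.001]
ft_force: [0.9, 0.4, -0.9]
grip_width: 0.563
grasp_force: 46.4
```

```bash
python3 -c "
from h import *
go(.51,.321,-13,.05)
from workcell import optics,manip
print(manip.get_obs()['grasp_force'])
c=optics.camera('wrist');cv2.imwrite('pics/w4.png',c['color'][:,:,::-1])"
```

```text
pos [0.5065 0.3118 0.1483] tool-y yaw -12.7 z axis [-8.0e-04  1.8e-03 -1.0e+00] j [-0.04  0.42 -0.74  1.62  0.3   1.22 -1.06]
shift units (old axes) [0.38 0.06 3.93] (new axes) [0.38 0.06 3.93] turn dr z units 0.08
46.430135518312454
```

View pics/w4.png

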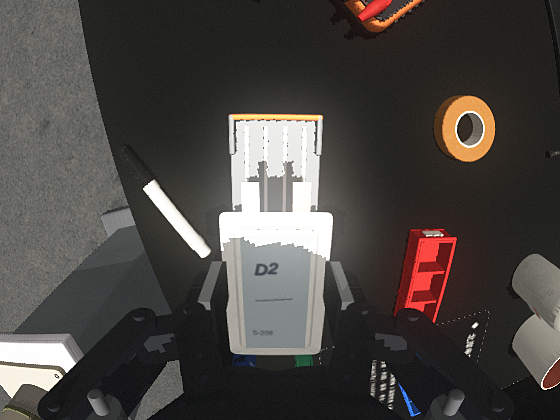

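Pouch held level, with its tabs pointing to the orange wall at (229–323,117).

```bash
python3 -c "
from h import *
from workcell import optics,manip
c=optics.camera('wrist')
h,s,v=cv2.split(cv2.cvtColor(c['color'],cv2.COLOR_RGB2HSV))
m=((h>9)&(h<24)&(s>120)&(v>120)).astype(np.uint8);m[:100]=0;m[150:]=0;m[:,:215]=0;m[:,335:]=0
P=fplane(c,np.argwhere(m)[:,::-1],.015)[:,:2].astype(np.float32);r=cv2.minAreaRect(P);print(r,len(P))
a=np.radians(77);q=np.array(r[0])+0.0025*np.array([np.cos(a),np.sin(a)]);n=q-.065*np.array([np.cos(a),np.sin(a)]);print(n)
go(n[0],n[1],-13,.002)"
```

```text
((0.5232667922973633, 0.38070178031921387), (0.004560214467346668, 0.07589539885520935), 76.85162353515625) 262
[0.50920735 0.31980365]
pos [0.5075 0.3086 0.148 ] tool-y yaw -12.9 z axis [-5.e-04 -2.e-04 -1.e+00] j [-0.04  0.42 -0.74  1.62  0.3   1.22 -1.06]
shift units (old axes) [ 0.45 -0.03  5.84] (new axes) [ 0.45 -0.03  5.84] turn dr z units 0.03
```

Emit:
jog_arm --dr '[[0,0,0],[0,0,0],[0,0,0],[0,0,0],[0,0,0],[0,0,0],[0,0,0],[0,0,0],[0,0,0],[0,0,0]]' --translation '[[0.45,0,0],[0,0,0.9],[0,0,0.9],[0,0,0.9],[0,0,0.9],[0,0,0.7],[0,0,0.5],[0,0,0.4],[0,0,0.3],[0,0,0.2]]' --jaw '[0.5,0.5,0.5,0.5,0.5,0.5,0.5,0.5,0.5,0.5]'

```text
clock: 13.15
position: [0.511, 0.3193, 0.0053]
ee_rot: [0.783, 0.623, 0.0, 0.0]
ft_force: [-0.5, -1.0, -0.5]
grip_width: 0.563
grasp_force: 46.4
```

Emit:
jog_arm --dr '[[0,0,0],[0,0,0],[0,0,0]]' --translation '[[0,0,0.1],[0,0,0],[0,0,0]]' --jaw '[0.5,0.5,0.5]'

```text
clock: 13.45
position: [0.511, 0.3193, 0.0035]
ee_rot: [0.783, 0.623, 0.0, 0.0]
ft_force: [0.3, -0.1, -0.2]
grip_width: 0.564
grasp_force: 46.4
```

Emit:
jog_arm --dr '[[0,0,0],[0,0,0],[0,0,0],[0,0,0],[0,0,0],[0,0,0],[0,0,0],[0,0,0],[0,0,0],[0,0,0]]' --translation '[[0,0,0.04],[0,0,0],[0,0,0],[0,0,0],[0,0,-0.4],[0,0,-0.8],[0,0,-1],[0,0,-1],[0,0,-1],[0,0,-1]]' --jaw '[0.5,0.66,0.7,0.7,0.7,0.7,0.7,0.7,0.7,0.7]'

```text
clock: 14.45
position: [0.5107, 0.3193, 0.134]
ee_rot: [0.782, 0.623, 0.0, 0.0]
ft_force: [0.4, -0.3, 0.1]
grip_width: 0.7
grasp_force: 0.0
```

```bash
python3 -c "
from h import *
from workcell import optics,manip
c=optics.camera('wrist');cv2.imwrite('pics/w5.png',c['color'][:,:,::-1])
go(.4096,.192,0,.15)"
```

```text
pos [0.5122 0.3207 0.1383] tool-y yaw -13.0 z axis [ 0.0052  0.003  -1.    ] j [-0.06  0.45 -0.74  1.61  0.32  1.2  -1.09]
shift units (old axes) [-5.94 -2.84 -0.5 ] (new axes) [-5.15 -4.1  -0.51] turn dr z units -3.24
```

View pics/w5.png

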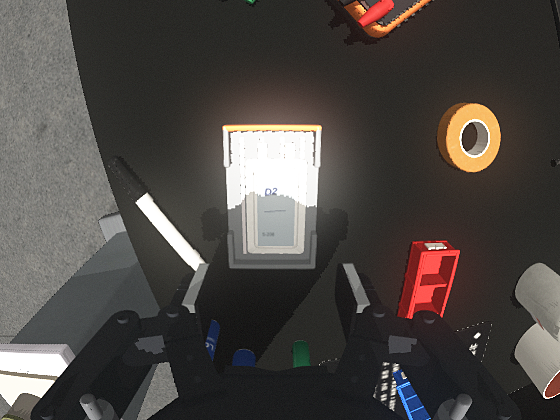

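Pouch lies flat in the nest, tabs to orange. Next is the small blue cell.

Emit:
jog_arm --dr '[[0,0,-0.93],[0,0,-0.93],[0,0,-0.93],[0,0,-0.93],[0,0,-0.93],[0,0,-0.93],[0,0,-0.92]]' --translation '[[0,0,-0.25],[0,0,-0.25],[0,0,0],[0,0,0],[0,0,0],[0,0,0],[0,0,0]]' --jaw '[0.5,0.5,0.5,0.5,0.5,0.5,0.5]'

```text
clock: 15.2
position: [0.5108, 0.3193, 0.1452]
ee_rot: [0.621, 0.784, 0.0, 0.0]
ft_force: [-0.4, -0.3, -0.7]
grip_width: 0.503
grasp_force: 0.0
```

```bash
python3 -c "
from h import *
go(.4096,.192,13.4,.12)"
```

```text
pos [0.5108 0.3193 0.1452] tool-y yaw 13.2 z axis [ 6.e-04  1.e-04 -1.e+00] j [ 0.    0.47 -0.82  1.6   0.36  1.23 -0.65]
shift units (old axes) [-4.04 -5.1   1.01] (new axes) [-4.02 -5.12  1.01] turn dr z units -0.06
```

Emit:
jog_arm --dr '[[0,0,0],[0,0,0],[0,0,0],[0,0,0],[0,0,0],[0,0,0],[0,0,0]]' --translation '[[-0.67,-0.85,0.17],[-0.67,-0.85,0.17],[-0.67,-0.85,0.17],[-0.67,-0.85,0.17],[-0.67,-0.85,0.17],[-0.67,-0.85,0.17],[0,0,0]]' --jaw '[0.5,0.5,0.5,0.5,0.5,0.5,0.5]'

```text
clock: 15.9
position: [0.4076, 0.1898, 0.1187]
ee_rot: [0.623, 0.782, -0.001, 0.001]
ft_force: [0.5, -0.2, -0.1]
grip_width: 0.509
grasp_force: 0.0
```

```bash
python3 -c "
from h import *
from workcell import optics,manip
c=optics.camera('wrist');cv2.imwrite('pics/w6.png',c['color'][:,:,::-1])
go(.4096,.192,13.4,.036)"
```

```text
pos [0.4089 0.1913 0.1194] tool-y yaw 12.9 z axis [ 0.0012 -0.0019 -1.    ] j [ 0.32  0.13 -0.89  2.    0.12  1.06 -0.4 ]
shift units (old axes) [0.03 0.03 3.34] (new axes) [0.03 0.03 3.34] turn dr z units -0.12
```

View pics/w6.png

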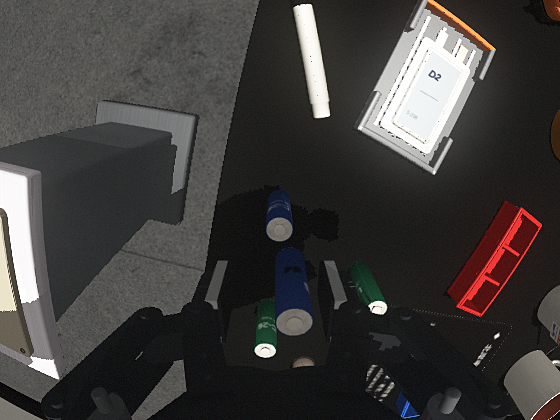

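```bash
cat >> h.py <<'E'
def fproj(c,X):
    r=cv2.Rodrigues(c["R"])[0];return cv2.fisheye.projectPoints(np.array(X,float).reshape(-1,1,3),r,c["t"].reshape(3,1),c["mtx"],np.zeros(4))[0].reshape(-1,2)
def tops(c,zs,z=.066):
    return [tuple(p.round(4)) for p in fplane(c,zs,z)]
E
python3 -c "
from h import *
from workcell import optics,manip
c=optics.camera('wrist')
print(fproj(c,[[.4096,.192,.066],[.4334,.138,.09],[.4985,.142,.066],[.4235,.0837,.066],manip.get_obs()['position']]).round(0))
print(tops(c,[(279,230),(376,309),(264,351)]))
"
```

```text
Traceback (most recent call last):
  File "h.py", line 30, in fproj
    r=cv2.Rodrigues(c["R"])[0];return cv2.fisheye.projectPoints(np.array(X,float).reshape(-1,1,3),r,c["t"].reshape(3,1),c["mtx"],np.zeros(4))[0].reshape(-1,2)
                                      ~~~~~~~~~~~~~~~~~~~~~~~~~^^^^^^^^^^^^^^^^^^^^^^^^^^^^^^^^^^^^^^^^^^^^^^^^^^^^^^^^^^^^^^^^^^^^^^^^^^^^^^
cv2.error: OpenCV(4.12.0) /io/opencv/modules/calib3d/src/fisheye.cpp:83: error: (-215:Assertion failed) _tvec.getMat().isContinuous() && _rvec.getMat().isContinuous() in function 'projectPoints'
```

```bash
sed -i 's/r=cv2.Rodrigues(c\["R"\])\[0\]/r=cv2.Rodrigues(c["R"])[0].copy()/; s/c\["t"\].reshape(3,1),c\["mtx"\]/np.array(c["t"]).copy().reshape(3,1),c["mtx"]/' h.py
python3 -c "
from h import *
from workcell import optics,manip
c=optics.camera('wrist')
print(fproj(c,[[.4096,.192,.066],[.4334,.138,.09],[.4985,.142,.066],[.4235,.0837,.066],manip.get_obs()['position']]).round(0))
print(tops(c,[(279,230),(376,309),(264,351)]))
"
```

```text
[[275. 233.]
 [292. 325.]
 [373. 312.]
 [262. 353.]
 [276. 273.]]
[(np.float64(0.4114), np.float64(0.1945), np.float64(0.066)), (np.float64(0.5001), np.float64(0.1456), np.float64(0.066)), (np.float64(0.4243), np.float64(0.086), np.float64(0.066))]
```

The wrist view agrees with the top view to within 3 mm, with the blue top at (279,230). I'll descend and grip.

Emit:
jog_arm --dr '[[0,0,0],[0,0,0],[0,0,0],[0,0,0],[0,0,0],[0,0,0],[0,0,0],[0,0,0],[0,0,0],[0,0,0]]' --translation '[[0.07,0.07,0],[0,0,0.7],[0,0,0.8],[0,0,0.8],[0,0,0.6],[0,0,0.44],[0,0,0],[0,0,0],[0,0,0],[0,0,0]]' --jaw '[0.5,0.5,0.5,0.5,0.5,0.5,0.5,0.35,0.25,0.15]' --squeeze 30

```text
clock: 17.05
position: [0.4111, 0.1948, 0.0363]
ee_rot: [0.623, 0.783, 0.001, 0.001]
ft_force: [0.3, 0.3, 1.1]
grip_width: 0.195
grasp_force: 29.7
```

Emit:
jog_arm --dr '[[0,0,0],[0,0,0],[0,0,0]]' --translation '[[0,0,0],[0,0,0],[0,0,0]]' --jaw '[0.1,0.1,0.1]'

```text
clock: 17.35
position: [0.4111, 0.1949, 0.0362]
ee_rot: [0.623, 0.783, 0.0, 0.0]
ft_force: [-0.6, 0.4, 6.2]
grip_width: 0.202
grasp_force: 30.3
```

Emit:
jog_arm --dr '[[0,0,0],[0,0,0],[0,0,0],[0,0,0],[0,0,0],[0,0,0],[0,0,0]]' --translation '[[0,0,-0.2],[0,0,-0.5],[0,0,-0.9],[0,0,-0.9],[0,0,-0.9],[0,0,-0.9],[0,0,-0.4]]' --jaw '[0.1,0.1,0.1,0.1,0.1,0.1,0.1]'

```text
clock: 18.05
position: [0.4112, 0.1952, 0.1555]
ee_rot: [0.622, 0.783, 0.001, 0.001]
ft_force: [0.4, -0.3, -0.2]
grip_width: 0.197
grasp_force: 29.8
```

```bash
python3 -c "
from h import *
go(.639,.0055,13.4)"
```

```text
pos [0.4112 0.1952 0.1555] tool-y yaw 13.0 z axis [ 3.e-03  4.e-04 -1.e+00] j [ 0.34  0.08 -0.9   1.95  0.07  1.14 -0.37]
shift units (old axes) [-9.44  7.17  0.02] (new axes) [-9.49  7.11  0.02] turn dr z units -0.10
```

Emit:
jog_arm --dr '[[0,0,-0.1],[0,0,0],[0,0,0],[0,0,0],[0,0,0],[0,0,0],[0,0,0],[0,0,0],[0,0,0],[0,0,0]]' --translation '[[-0.5,0.38,0],[-0.9,0.68,0],[-0.95,0.71,0],[-0.95,0.71,0],[-0.95,0.71,0],[-0.95,0.71,0],[-0.95,0.71,0],[-0.95,0.71,0],[-0.95,0.71,0],[-0.95,0.71,0]]' --jaw '[0.1,0.1,0.1,0.1,0.1,0.1,0.1,0.1,0.1,0.1]'

```text
clock: 19.05
position: [0.6271, 0.0124, 0.151]
ee_rot: [0.62, 0.785, -0.001, -0.001]
ft_force: [-0.3, 0.5, -0.3]
grip_width: 0.203
grasp_force: 29.8
```

Emit:
jog_arm --dr '[[0,0,0],[0,0,0],[0,0,0]]' --translation '[[-0.45,0.33,0],[0,0,0],[0,0,0]]' --jaw '[0.1,0.1,0.1]'

```text
clock: 19.35
position: [0.6363, 0.0065, 0.1522]
ee_rot: [0.619, 0.785, -0.0, -0.001]
ft_force: [-0.1, 1.1, 0.4]
grip_width: 0.199
grasp_force: 29.8
```

```bash
python3 -c "
from h import *
from workcell import optics,manip
go(.639,.0055,13.4,.0415)
c=optics.camera('wrist');cv2.imwrite('pics/w7.png',c['color'][:,:,::-1])
a=np.radians(103.4);u=np.array([np.cos(a),np.sin(a)]);p=np.array([.639,.0055])
print([fproj(c,[*(p+k*.0555*u),.03]).round(0)[0] for k in(-1,0,1)])
"
```

```text
pos [0.6363 0.0065 0.1522] tool-y yaw 13.5 z axis [-1.5e-03  6.0e-04 -1.0e+00] j [ 0.43  0.5  -0.69  1.5   0.33  1.26 -0.07]
shift units (old axes) [-0.07  0.1   4.43] (new axes) [-0.07  0.1   4.43] turn dr z units 0.01
[array([278., 260.]), array([279., 203.]), array([279., 138.])]
```

View pics/w7.png

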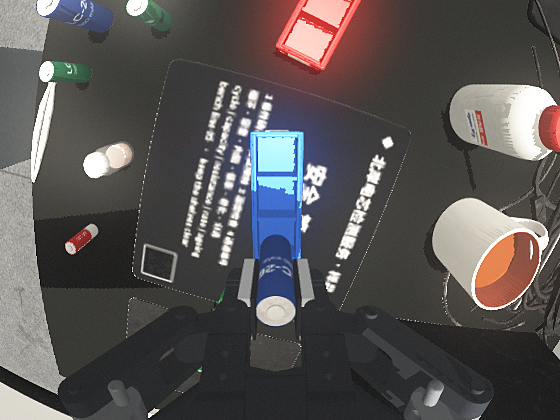

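The tray's far end is at (277,132), about 3 mm further in +y than I predicted. I'll shift slightly and lower into the middle bay.

Emit:
jog_arm --dr '[[0,0,0],[0,0,0],[0,0,0],[0,0,0],[0,0,0],[0,0,0],[0,0,0],[0,0,0],[0,0,0],[0,0,0]]' --translation '[[0.07,0.08,0],[0,0,0.8],[0,0,0.9],[0,0,0.9],[0,0,0.7],[0,0,0.5],[0,0,0.3],[0,0,0.2],[0,0,0.12],[0,0,0]]' --jaw '[0.1,0.1,0.1,0.1,0.1,0.1,0.1,0.1,0.1,0.1]'

```text
clock: 20.4
position: [0.6388, 0.0079, 0.0427]
ee_rot: [0.62, 0.785, 0.0, 0.0]
ft_force: [0.4, -0.1, 0.8]
grip_width: 0.2
grasp_force: 29.8
```

Emit:
jog_arm --dr '[[0,0,0],[0,0,0],[0,0,0]]' --translation '[[0,0,0.04],[0,0,0],[0,0,0]]' --jaw '[0.1,0.1,0.1]'

```text
clock: 20.7
position: [0.6388, 0.0079, 0.0419]
ee_rot: [0.62, 0.785, 0.0, 0.0]
ft_force: [0.3, -0.5, -1.0]
grip_width: 0.201
grasp_force: 29.8
```

Emit:
jog_arm --dr '[[0,0,0],[0,0,0],[0,0,0],[0,0,0],[0,0,0],[0,0,0],[0,0,0],[0,0,0],[0,0,0],[0,0,0]]' --translation '[[0,0,0.06],[0,0,0],[0,0,0],[0,0,0],[0,0,0],[0,0,0],[0,0,-0.3],[0,0,-0.8],[0,0,-1],[0,0,-1]]' --jaw '[0.1,0.1,0.25,0.35,0.45,0.5,0.5,0.5,0.5,0.5]'

```text
clock: 21.7
position: [0.6386, 0.008, 0.1189]
ee_rot: [0.62, 0.785, 0.0, -0.0]
ft_force: [0.6, 0.3, 1.1]
grip_width: 0.501
grasp_force: 0.0
```

```bash
python3 -c "
from h import *
from workcell import optics
go(.499,.143,-12.8,.14)
c=optics.camera('scene');cv2.imwrite('pics/s1.png',c['color'][:,:,::-1])"
```

```text
pos [0.6386 0.008  0.1189] tool-y yaw 13.4 z axis [-0.e+00  1.e-04 -1.e+00] j [ 0.42  0.53 -0.68  1.53  0.35  1.21 -0.08]
shift units (old axes) [ 6.55 -4.18 -0.84] (new axes) [ 4.03 -6.64 -0.84] turn dr z units 6.55
```

Emit:
jog_arm --dr '[[0,0,0.93],[0,0,0.93],[0,0,0.94],[0,0,0.94],[0,0,0.94],[0,0,0.94],[0,0,0.93]]' --translation '[[0,0,-0.42],[0,0,-0.42],[0,0,0],[0,0,0],[0,0,0],[0,0,0],[0,0,0]]' --jaw '[0.5,0.5,0.5,0.5,0.5,0.5,0.5]'

```text
clock: 22.45
position: [0.6387, 0.008, 0.139]
ee_rot: [0.782, 0.623, 0.0, 0.0]
ft_force: [0.7, 0.6, -0.1]
grip_width: 0.497
grasp_force: 0.0
```

Emit:
jog_arm --dr '[[0,0,0],[0,0,0],[0,0,0],[0,0,0],[0,0,0],[0,0,0],[0,0,0],[0,0,0],[0,0,0],[0,0,0]]' --translation '[[0.5,-0.83,0],[0.5,-0.83,0],[0.5,-0.83,0],[0.5,-0.83,0],[0.5,-0.83,0],[0.5,-0.83,0],[0.5,-0.83,0],[0.5,-0.83,0],[0,0,0],[0,0,0]]' --jaw '[0.5,0.5,0.5,0.5,0.5,0.5,0.5,0.5,0.5,0.5]'

```text
clock: 23.45
position: [0.4991, 0.1423, 0.1391]
ee_rot: [0.781, 0.624, 0.0, 0.001]
ft_force: [0.4, 1.0, 0.1]
grip_width: 0.502
grasp_force: 0.0
```

```bash
cat >> h.py <<'E'
def capmeas(c,X):
    """centroid of the pale cap near the projection of X, cast back at its height"""
    u,v=np.round(fproj(c,X)[0]).astype(int);w=c["color"].min(2)[v-14:v+15,u-14:u+15].astype(float);w=(w>110)*1.
    yy,xx=np.mgrid[v-14:v+15,u-14:u+15];q=((xx*w).sum()/w.sum(),(yy*w).sum()/w.sum())
    print("cap",(u,v),np.round(q,1),"n",w.sum(),fplane(c,[q],X[2])[0].round(4))
E
python3 -c "
from h import *
from workcell import optics
c=optics.camera('wrist');cv2.imwrite('pics/w8.png',c['color'][:,:,::-1])
capmeas(c,[.499,.143,.066])
capmeas(c,[.424,.0845,.066])
go(.499,.143,-12.8,.036)"
```

```text
cap (np.int64(275), np.int64(221)) [274.1 220.8] n 389.0 [0.4982 0.143  0.066 ]
cap (np.int64(202), np.int64(303)) [204.4 301.4] n 69.0 [0.4265 0.0861 0.066 ]
pos [0.4995 0.1417 0.1389] tool-y yaw -12.8 z axis [ 9.e-04 -4.e-04 -1.e+00] j [ 0.28  0.25 -0.72  1.82  0.18  1.13 -0.73]
shift units (old axes) [ 0.05 -0.03  4.12] (new axes) [ 0.05 -0.03  4.12] turn dr z units -0.00
```

g1 confirmed at (0.4985, 0.143).

Emit:
jog_arm --dr '[[0,0,0],[0,0,0],[0,0,0],[0,0,0],[0,0,0],[0,0,0],[0,0,0],[0,0,0],[0,0,0],[0,0,0]]' --translation '[[0.04,-0.03,0.6],[0,0,0.9],[0,0,0.9],[0,0,0.8],[0,0,0.6],[0,0,0.3],[0,0,0],[0,0,0],[0,0,0],[0,0,0]]' --jaw '[0.5,0.5,0.5,0.5,0.5,0.5,0.5,0.35,0.25,0.15]'

```text
clock: 24.5
position: [0.4991, 0.1435, 0.0369]
ee_rot: [0.782, 0.624, 0.001, 0.0]
ft_force: [0.1, -0.7, 2.5]
grip_width: 0.201
grasp_force: 29.2
```

Emit:
jog_arm --dr '[[0,0,0],[0,0,0],[0,0,0],[0,0,0],[0,0,0],[0,0,0],[0,0,0],[0,0,0],[0,0,0],[0,0,0]]' --translation '[[0,0,0],[0,0,0],[0,0,0],[0,0,-0.2],[0,0,-0.5],[0,0,-0.9],[0,0,-0.9],[0,0,-0.9],[0,0,-0.9],[0,0,-0.5]]' --jaw '[0.1,0.1,0.1,0.1,0.1,0.1,0.1,0.1,0.1,0.1]'

```text
clock: 25.5
position: [0.499, 0.1437, 0.1586]
ee_rot: [0.781, 0.624, 0.001, 0.001]
ft_force: [-0.3, -0.5, -0.7]
grip_width: 0.197
grasp_force: 29.3
```

```bash
python3 -c "
from h import *
a=np.radians(77.2);u=np.array([np.cos(a),np.sin(a)]);p=np.array([.618,-.167])
print(p+.037*u,p,p-.037*u)
go(*(p+0*u),-12.8)"
```

```text
[ 0.62619729 -0.13091947] [ 0.618 -0.167] [ 0.60980271 -0.20308053]
pos [0.499  0.1437 0.1586] tool-y yaw -12.8 z axis [ 2.6e-03  2.0e-04 -1.0e+00] j [ 0.29  0.23 -0.73  1.8   0.17  1.17 -0.72]
shift units (old axes) [-1.107e+01  7.390e+00  1.000e-02] (new axes) [-1.106e+01  7.400e+00  1.000e-02] turn dr z units 0.00
```

Emit:
jog_arm --dr '[[0,0,0],[0,0,0],[0,0,0],[0,0,0],[0,0,0],[0,0,0],[0,0,0],[0,0,0],[0,0,0],[0,0,0]]' --translation '[[-0.5,0.33,0],[-0.9,0.6,0],[-0.96,0.64,0],[-0.96,0.64,0],[-0.96,0.64,0],[-0.96,0.64,0],[-0.96,0.64,0],[-0.96,0.64,0],[-0.96,0.64,0],[-0.96,0.64,0]]' --jaw '[0.1,0.1,0.1,0.1,0.1,0.1,0.1,0.1,0.1,0.1]'

```text
clock: 26.5
position: [0.5951, -0.1142, 0.1545]
ee_rot: [0.782, 0.624, -0.001, -0.001]
ft_force: [1.2, -0.5, 0.4]
grip_width: 0.201
grasp_force: 29.3
```

Emit:
jog_arm --dr '[[0,0,0],[0,0,0],[0,0,0],[0,0,0],[0,0,0]]' --translation '[[-0.96,0.64,0],[-0.7,0.47,0],[-0.35,0.24,0],[0,0,0],[0,0,0]]' --jaw '[0.1,0.1,0.1,0.1,0.1]'

```text
clock: 27.0
position: [0.617, -0.167, 0.1555]
ee_rot: [0.781, 0.624, -0.0, -0.001]
ft_force: [0.8, 1.3, -0.5]
grip_width: 0.202
grasp_force: 29.3
```

```bash
python3 -c "
from h import *
from workcell import optics
c=optics.camera('wrist');im=c['color'][:,:,::-1].copy();cv2.imwrite('pics/w9r.png',im)
a=np.radians(77.2);u=np.array([np.cos(a),np.sin(a)]);n=np.array([u[1],-u[0]]);p=np.array([.618,-.167])
q=fproj(c,[[*(p+sx*.02*n+sy*u),.03] for sx,sy in((1,.057),(-1,.057),(1,-.057),(-1,-.057),(1,.0185),(-1,.0185))])
for x in q: cv2.circle(im,tuple(int(k) for k in x.round()),2,(0,0,255),-1)
cv2.imwrite('pics/w9.png',im);print(q.round(0))
go(*p,-12.8,.0405)"
```

```text
[[301. 133.]
 [253. 133.]
 [298. 258.]
 [255. 258.]
 [300. 178.]
 [253. 178.]]
pos [ 0.6172 -0.1665  0.1558] tool-y yaw -12.7 z axis [-4.e-04  7.e-04 -1.e+00] j [ 0.59  0.47 -0.53  1.49  0.24  1.25 -0.19]
shift units (old axes) [-0.01  0.04  4.61] (new axes) [-0.01  0.04  4.61] turn dr z units 0.02
```

View pics/w9.png

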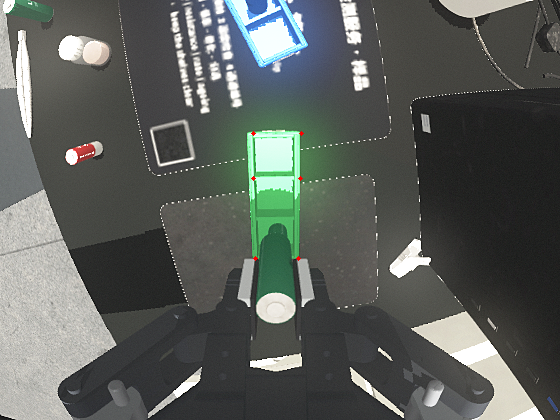

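The predicted tray corners (red dots) land on the rim within about 2 px. Lowering.

Emit:
jog_arm --dr '[[0,0,0],[0,0,0],[0,0,0],[0,0,0],[0,0,0],[0,0,0],[0,0,0],[0,0,0],[0,0,0],[0,0,0]]' --translation '[[0,0,0.6],[0,0,0.9],[0,0,0.9],[0,0,0.8],[0,0,0.6],[0,0,0.4],[0,0,0.2],[0,0,0.12],[0,0,0],[0,0,0]]' --jaw '[0.1,0.1,0.1,0.1,0.1,0.1,0.1,0.1,0.1,0.1]'

```text
clock: 28.05
position: [0.6179, -0.1681, 0.0438]
ee_rot: [0.782, 0.624, 0.0, 0.001]
ft_force: [0.1, -0.2, -0.1]
grip_width: 0.201
grasp_force: 29.3
```

Emit:
jog_arm --dr '[[0,0,0],[0,0,0],[0,0,0],[0,0,0],[0,0,0],[0,0,0],[0,0,0],[0,0,0],[0,0,0],[0,0,0]]' --translation '[[0,0,0.1],[0,0,0],[0,0,0],[0,0,0],[0,0,0],[0,0,0],[0,0,-0.3],[0,0,-0.8],[0,0,-1],[0,0,-1]]' --jaw '[0.1,0.1,0.25,0.35,0.45,0.5,0.5,0.5,0.5,0.5]'

```text
clock: 29.05
position: [0.6173, -0.1679, 0.1194]
ee_rot: [0.781, 0.624, 0.0, -0.0]
ft_force: [0.3, -0.0, -0.2]
grip_width: 0.502
grasp_force: 0.0
```

```bash
python3 -c "
from h import *
go(.4242,.0842,-12.8,.14)"
```

```text
pos [ 0.6173 -0.1679  0.1194] tool-y yaw -12.8 z axis [ 0.e+00  1.e-04 -1.e+00] j [ 0.59  0.5  -0.52  1.53  0.26  1.19 -0.21]
shift units (old axes) [ 8.12 -9.77 -0.82] (new axes) [ 8.12 -9.77 -0.82] turn dr z units 0.00
```

Emit:
jog_arm --dr '[[0,0,0],[0,0,0],[0,0,0],[0,0,0],[0,0,0],[0,0,0],[0,0,0],[0,0,0],[0,0,0],[0,0,0]]' --translation '[[0.41,-0.5,-0.82],[0.81,-0.98,0],[0.81,-0.98,0],[0.81,-0.98,0],[0.81,-0.98,0],[0.81,-0.98,0],[0.81,-0.98,0],[0.81,-0.98,0],[0.81,-0.98,0],[0.81,-0.98,0]]' --jaw '[0.5,0.5,0.5,0.5,0.5,0.5,0.5,0.5,0.5,0.5]'

```text
clock: 30.05
position: [0.4321, 0.0723, 0.1391]
ee_rot: [0.781, 0.624, 0.0, 0.001]
ft_force: [0.6, 1.1, 0.6]
grip_width: 0.498
grasp_force: 0.0
```

Emit:
jog_arm --dr '[[0,0,0],[0,0,0],[0,0,0]]' --translation '[[0.42,-0.45,0],[0,0,0],[0,0,0]]' --jaw '[0.5,0.5,0.5]'

```text
clock: 30.35
position: [0.4249, 0.0834, 0.1389]
ee_rot: [0.782, 0.624, 0.0, 0.001]
ft_force: [0.1, 1.2, -0.9]
grip_width: 0.498
grasp_force: 0.0
```

```bash
python3 -c "
from h import *
from workcell import optics
c=optics.camera('wrist')
capmeas(c,[.4242,.0842,.066])
go(.4242,.0842,-12.8,.036)"
```

```text
cap (np.int64(274), np.int64(221)) [272.5 220.6] n 425.0 [0.4228 0.0846 0.066 ]
pos [0.425  0.0831 0.1388] tool-y yaw -12.9 z axis [ 6.e-04 -2.e-04 -1.e+00] j [ 0.46  0.03 -0.75  2.02  0.02  1.1  -0.53]
shift units (old axes) [ 0.04 -0.04  4.11] (new axes) [ 0.04 -0.04  4.11] turn dr z units -0.02
```

Emit:
jog_arm --dr '[[0,0,0],[0,0,0],[0,0,0],[0,0,0],[0,0,0],[0,0,0],[0,0,0],[0,0,0],[0,0,0],[0,0,0]]' --translation '[[0.04,-0.06,0.6],[0,0,0.9],[0,0,0.9],[0,0,0.8],[0,0,0.6],[0,0,0.3],[0,0,0],[0,0,0],[0,0,0],[0,0,0]]' --jaw '[0.5,0.5,0.5,0.5,0.5,0.5,0.5,0.35,0.25,0.15]'

```text
clock: 31.4
position: [0.4237, 0.0853, 0.0368]
ee_rot: [0.782, 0.624, 0.001, 0.001]
ft_force: [-0.8, 0.1, 3.2]
grip_width: 0.197
grasp_force: 29.2
```

Emit:
jog_arm --dr '[[0,0,0],[0,0,0],[0,0,0],[0,0,0],[0,0,0],[0,0,0],[0,0,0],[0,0,0],[0,0,0],[0,0,0]]' --translation '[[0,0,0],[0,0,0],[0,0,0],[0,0,-0.2],[0,0,-0.5],[0,0,-0.9],[0,0,-0.9],[0,0,-0.9],[0,0,-0.9],[0,0,-0.6]]' --jaw '[0.1,0.1,0.1,0.1,0.1,0.1,0.1,0.1,0.1,0.1]'

```text
clock: 32.4
position: [0.4233, 0.0857, 0.161]
ee_rot: [0.781, 0.624, 0.001, 0.001]
ft_force: [-0.1, 0.5, -0.6]
grip_width: 0.198
grasp_force: 29.3
```

```bash
python3 -c "
from h import *
go(.6255,-.1315,-12.8)"
```

```text
pos [0.4233 0.0857 0.161 ] tool-y yaw -12.8 z axis [ 2.2e-03 -1.0e-04 -1.0e+00] j [ 0.47 -0.01 -0.76  2.   -0.    1.14 -0.51]
shift units (old axes) [-6.69  9.81  0.02] (new axes) [-6.68  9.81  0.02] turn dr z units 0.01
```

Emit:
jog_arm --dr '[[0,0,0],[0,0,0],[0,0,0],[0,0,0],[0,0,0],[0,0,0],[0,0,0],[0,0,0],[0,0,0],[0,0,0]]' --translation '[[-0.35,0.5,0],[-0.6,0.88,0],[-0.65,0.96,0],[-0.65,0.96,0],[-0.65,0.96,0],[-0.65,0.96,0],[-0.65,0.96,0],[-0.65,0.96,0],[-0.65,0.96,0],[-0.65,0.96,0]]' --jaw '[0.1,0.1,0.1,0.1,0.1,0.1,0.1,0.1,0.1,0.1]'

```text
clock: 33.4
position: [0.6103, -0.1168, 0.1576]
ee_rot: [0.782, 0.624, -0.001, -0.0]
ft_force: [0.4, -0.2, 0.5]
grip_width: 0.205
grasp_force: 29.3
```

Emit:
jog_arm --dr '[[0,0,0],[0,0,0],[0,0,0],[0,0,0]]' --translation '[[-0.35,0.5,0],[-0.17,0.25,0],[0,0,0],[0,0,0]]' --jaw '[0.1,0.1,0.1,0.1]'

```text
clock: 33.8
position: [0.6248, -0.1309, 0.1583]
ee_rot: [0.781, 0.624, -0.0, -0.0]
ft_force: [0.2, 0.6, 0.1]
grip_width: 0.202
grasp_force: 29.4
```

```bash
python3 -c "
from h import *
go(.6255,-.1315,-12.8,.041)"
```

```text
pos [ 0.6248 -0.1309  0.1583] tool-y yaw -12.8 z axis [-6.e-04  5.e-04 -1.e+00] j [ 0.56  0.47 -0.56  1.49  0.26  1.26 -0.26]
shift units (old axes) [-0.02  0.04  4.69] (new axes) [-0.02  0.04  4.69] turn dr z units 0.01
```

Emit:
jog_arm --dr '[[0,0,0],[0,0,0],[0,0,0],[0,0,0],[0,0,0],[0,0,0],[0,0,0],[0,0,0],[0,0,0],[0,0,0]]' --translation '[[0,0,0.6],[0,0,0.9],[0,0,0.9],[0,0,0.8],[0,0,0.6],[0,0,0.4],[0,0,0.25],[0,0,0.2],[0,0,0],[0,0,0]]' --jaw '[0.1,0.1,0.1,0.1,0.1,0.1,0.1,0.1,0.1,0.1]'

```text
clock: 34.8
position: [0.6256, -0.1316, 0.0429]
ee_rot: [0.782, 0.624, 0.0, 0.0]
ft_force: [-0.2, -1.2, -0.3]
grip_width: 0.203
grasp_force: 29.4
```

Emit:
jog_arm --dr '[[0,0,0],[0,0,0],[0,0,0],[0,0,0],[0,0,0],[0,0,0],[0,0,0],[0,0,0],[0,0,0],[0,0,0]]' --translation '[[0,0,0.07],[0,0,0],[0,0,0],[0,0,0],[0,0,0],[0,0,0],[0,0,-0.3],[0,0,-0.8],[0,0,-1],[0,0,-1]]' --jaw '[0.1,0.1,0.25,0.35,0.45,0.5,0.5,0.5,0.5,0.5]'

```text
clock: 35.8
position: [0.6251, -0.1314, 0.1194]
ee_rot: [0.781, 0.624, 0.0, -0.0]
ft_force: [1.4, 0.4, 0.1]
grip_width: 0.498
grasp_force: 0.0
```

```bash
python3 -c "
from h import *
go(.4497,-.08,-12.8,.12)"
```

```text
pos [ 0.6251 -0.1314  0.1194] tool-y yaw -12.8 z axis [-0.e+00  1.e-04 -1.e+00] j [ 0.55  0.5  -0.55  1.53  0.28  1.19 -0.27]
shift units (old axes) [ 0.45 -7.3  -0.02] (new axes) [ 0.45 -7.3  -0.02] turn dr z units 0.00
```

Emit:
jog_arm --dr '[[0,0,0],[0,0,0],[0,0,0],[0,0,0],[0,0,0],[0,0,0],[0,0,0],[0,0,0],[0,0,0],[0,0,0]]' --translation '[[0.05,-0.5,0],[0.05,-0.9,0],[0.05,-0.95,0],[0.05,-0.95,0],[0.05,-0.95,0],[0.05,-0.95,0],[0.05,-0.95,0],[0.1,-0.85,0],[0,-0.3,0],[0,0,0]]' --jaw '[0.5,0.5,0.5,0.5,0.5,0.5,0.5,0.5,0.5,0.5]'

```text
clock: 36.8
position: [0.4496, -0.0803, 0.1187]
ee_rot: [0.781, 0.624, -0.0, 0.001]
ft_force: [-0.0, -0.4, -0.7]
grip_width: 0.5
grasp_force: 0.0
```

```bash
python3 -c "
from h import *
from workcell import optics
c=optics.camera('wrist')
capmeas(c,[.4497,-.08,.05])
go(.4497,-.08,-12.8,.029)"
```

```text
cap (np.int64(276), np.int64(223)) [275.4 223.2] n 264.0 [ 0.4495 -0.08    0.05  ]
pos [ 0.4503 -0.0805  0.1187] tool-y yaw -12.8 z axis [ 1.3e-03 -9.0e-04 -1.0e+00] j [ 0.69  0.11 -0.64  2.    0.08  1.06 -0.21]
shift units (old axes) [ 0.02 -0.03  3.59] (new axes) [ 0.02 -0.03  3.59] turn dr z units -0.00
```

Emit:
jog_arm --dr '[[0,0,0],[0,0,0],[0,0,0],[0,0,0],[0,0,0],[0,0,0],[0,0,0],[0,0,0],[0,0,0],[0,0,0]]' --translation '[[0.02,-0.03,0.6],[0,0,0.9],[0,0,0.9],[0,0,0.7],[0,0,0.3],[0,0,0.16],[0,0,0],[0,0,0],[0,0,0],[0,0,0]]' --jaw '[0.5,0.5,0.5,0.5,0.5,0.5,0.5,0.35,0.25,0.15]'

```text
clock: 37.85
position: [0.4496, -0.0797, 0.0297]
ee_rot: [0.782, 0.624, 0.0, 0.001]
ft_force: [0.4, 0.0, 3.5]
grip_width: 0.157
grasp_force: 28.9
```

Emit:
jog_arm --dr '[[0,0,0],[0,0,0],[0,0,0],[0,0,0],[0,0,0],[0,0,0],[0,0,0],[0,0,0],[0,0,0],[0,0,0]]' --translation '[[0,0,0],[0,0,0],[0,0,0],[0,0,-0.2],[0,0,-0.5],[0,0,-0.9],[0,0,-0.9],[0,0,-0.9],[0,0,-0.9],[0,0,-0.8]]' --jaw '[0.08,0.08,0.08,0.08,0.08,0.08,0.08,0.08,0.08,0.08]'

```text
clock: 38.85
position: [0.4492, -0.0793, 0.1586]
ee_rot: [0.781, 0.624, 0.0, 0.0]
ft_force: [-0.2, -0.0, -0.3]
grip_width: 0.158
grasp_force: 29.3
```

```bash
python3 -c "
from h import *
go(.642,.1865,-12.8)"
```

```text
pos [ 0.4492 -0.0793  0.1586] tool-y yaw -12.8 z axis [ 1.1e-03 -4.0e-04 -1.0e+00] j [ 0.71  0.06 -0.65  1.95  0.04  1.14 -0.17]
shift units (old axes) [12.08  5.17  0.  ] (new axes) [12.08  5.17  0.  ] turn dr z units 0.01
```

Emit:
jog_arm --dr '[[0,0,0],[0,0,0],[0,0,0],[0,0,0],[0,0,0],[0,0,0],[0,0,0],[0,0,0],[0,0,0],[0,0,0]]' --translation '[[0.5,0.22,0],[0.93,0.4,0],[0.93,0.4,0],[0.93,0.4,0],[0.93,0.4,0],[0.93,0.4,0],[0.93,0.4,0],[0.93,0.4,0],[0.93,0.4,0],[0.93,0.4,0]]' --jaw '[0.08,0.08,0.08,0.08,0.08,0.08,0.08,0.08,0.08,0.08]'

```text
clock: 39.85
position: [0.5918, 0.1163, 0.1574]
ee_rot: [0.782, 0.624, 0.0, 0.0]
ft_force: [-0.1, -0.3, 0.2]
grip_width: 0.161
grasp_force: 29.3
```

Emit:
jog_arm --dr '[[0,0,0],[0,0,0],[0,0,0],[0,0,0],[0,0,0],[0,0,0]]' --translation '[[0.93,0.4,0],[0.93,0.4,0],[0.9,0.38,0],[0.45,0.17,0],[0,0,0],[0,0,0]]' --jaw '[0.08,0.08,0.08,0.08,0.08,0.08]'

```text
clock: 40.45
position: [0.6417, 0.1856, 0.1568]
ee_rot: [0.782, 0.624, -0.0, 0.0]
ft_force: [0.5, -1.0, 0.3]
grip_width: 0.159
grasp_force: 29.3
```

```bash
python3 -c "
from h import *
from workcell import optics
c=optics.camera('wrist');im=c['color'][:,:,::-1].copy()
a=np.radians(77.2);u=np.array([np.cos(a),np.sin(a)]);n=np.array([u[1],-u[0]]);p=np.array([.642,.1865])
q=fproj(c,[[*(p+sx*.02*n+sy*u),.03] for sx,sy in((1,.057),(-1,.057),(1,.0185),(-1,.0185))])
for x in q: cv2.circle(im,tuple(int(k) for k in x.round()),1,(0,255,0),-1)
cv2.imwrite('pics/w10.png',cv2.resize(im[90:350,150:400],None,fx=2,fy=2));print(q.round(0))
go(*p,-12.8,.034)"
```

```text
[[300. 132.]
 [252. 132.]
 [299. 177.]
 [252. 177.]]
pos [0.6418 0.1851 0.1568] tool-y yaw -12.8 z axis [-1.e-04 -8.e-04 -1.e+00] j [ 0.14  0.57 -0.7   1.4   0.37  1.31 -0.81]
shift units (old axes) [ 0.06 -0.    4.91] (new axes) [ 0.06 -0.    4.91] turn dr z units -0.01
```

View pics/w10.png

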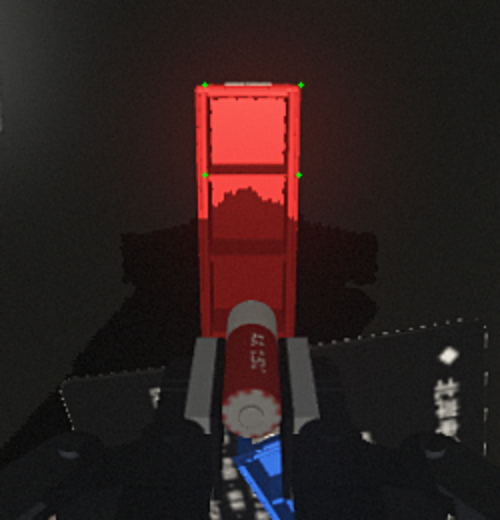

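The rim matches the dots to about 2–3 px, so a small correction, then lower.

Emit:
jog_arm --dr '[[0,0,0],[0,0,0],[0,0,0],[0,0,0],[0,0,0],[0,0,0],[0,0,0],[0,0,0],[0,0,0],[0,0,0]]' --translation '[[0.1,-0.07,0.6],[0,0,0.9],[0,0,0.9],[0,0,0.9],[0,0,0.7],[0,0,0.4],[0,0,0.25],[0,0,0.17],[0,0,0],[0,0,0]]' --jaw '[0.08,0.08,0.08,0.08,0.08,0.08,0.08,0.08,0.08,0.08]'

```text
clock: 41.5
position: [0.6413, 0.1893, 0.0368]
ee_rot: [0.782, 0.624, 0.0, 0.0]
ft_force: [0.4, 0.1, 0.1]
grip_width: 0.155
grasp_force: 29.3
```

Emit:
jog_arm --dr '[[0,0,0],[0,0,0],[0,0,0],[0,0,0],[0,0,0],[0,0,0],[0,0,0],[0,0,0],[0,0,0],[0,0,0]]' --translation '[[0,0,0.1],[0,0,0],[0,0,0],[0,0,0],[0,0,0],[0,0,0],[0,0,-0.3],[0,0,-0.8],[0,0,-1],[0,0,-1]]' --jaw '[0.08,0.08,0.22,0.32,0.42,0.5,0.5,0.5,0.5,0.5]'

```text
clock: 42.5
position: [0.6408, 0.1892, 0.1124]
ee_rot: [0.781, 0.624, 0.0, -0.0]
ft_force: [-0.8, -1.3, -0.2]
grip_width: 0.506
grasp_force: 0.0
```

Emit:
jog_arm --dr '[[0,0,0],[0,0,0],[0,0,0],[0,0,0],[0,0,0],[0,0,0]]' --translation '[[0,0,-1],[0,-0.6,-1],[0,-1,-1],[0,-1,-0.5],[0,-1,0],[0,0,0]]' --jaw '[0.5,0.5,0.5,0.5,0.5,0.5]'

```text
clock: 43.1
position: [0.5507, 0.2111, 0.2002]
ee_rot: [0.78, 0.625, 0.001, 0.0]
ft_force: [0.6, 0.6, -0.1]
grip_width: 0.501
grasp_force: 0.0
```

```bash
python3 - <<'E'
from h import *
from workcell import optics
s=optics.camera('scene')['color'][:,:,::-1]
t=optics.camera('top')['color'][:,:,::-1]
a=cv2.resize(s[130:330,140:360],None,fx=1.8,fy=1.8,interpolation=cv2.INTER_CUBIC);b=cv2.resize(t[150:260,155:415],(396,168),interpolation=cv2.INTER_CUBIC)
o=np.zeros((560,400,3),np.uint8);o[:360,:396]=a;o[370:538,:396]=b
cv2.imwrite('pics/fin.png',o)
E
```

```text
(no output)
```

View pics/fin.png

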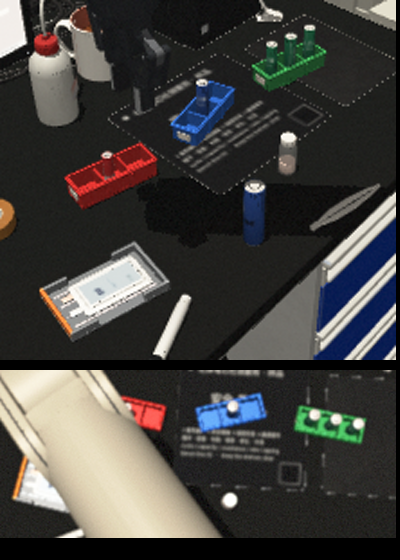

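The final view shows three green cells upright in the green tray, the blue cell in blue and the red battery in red. The pouch is flat in its nest with tabs to the orange end, and the arm is clear. Handing in.

```bash
python3 -c "
from workcell import manip
print(manip.hand_in())"
```

```text
the job is handed in; nothing more can be done
None
```

I put all five loose cells away and handed the job in at about 43 s of the 125 s allowed; the hand-in gave no verdict, but the last camera view shows every cell upright in its own colour's tray, the stored green cell still in its bay, and the pouch flat in its nest with tabs toward the orange end.

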